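# Centre the hooked mass on the swing-arm pan

### The job

The brass hooked mass on the swing-arm pan was set down too near the pan's outer lip. With light taps of a fingertip, low on its side, nudge it across the pan until it stands upright in the middle, inside the engraved ring, then take your hand away. It is only to be touched: do not pinch, lift or topple it, do not turn the swing arm, and leave the other things on the bench where they are.

Things in the scene. Friction and masses are not known exactly. Their poses are not given: they have to be found in the camera images.
- hooked_mass: brass hooked mass, the only thing on the pan: upright cylinder 29 mm across from 4 to 42 mm up, on a foot 20 mm across and 4 mm high, thin wire hook on top to 62 mm. 140 to 260 g, centre of mass 23 mm up. Slides under a sideways push of about 1 N given within 18 mm of its underside; pushed higher it rocks and goes over at about 0.4 rad. Origin: centre of underside; z up along its axis
- pan_centre (a point): middle of the brass pan's flat floor, on its surface, 110 mm above the bench. Pan: round, 112 mm across outside, 107 inside, lip 3.5 mm above the floor, a flat engraved dark ring 44 mm across (41 inside) round the middle; fixed on the end of the swing arm. +x of this frame points level along the arm to the stand's upright rod (12 mm thick, 300 mm tall, 180 mm from here); z up
- swing_arm (a joint): turn of the swing arm about the stand's rod, rad, positive anticlockwise seen from above; 0 at the start. Its clamp is only nipped up: it stays put under light taps but slips when the pan is pushed sideways with about 5 N
- retort_stand: fixed steel retort stand. Origin: bench level on the axis of its rod (12 mm thick, 300 mm tall). Grey base plate 210 x 130 x 12 mm, running from 35 mm beyond the rod to 175 mm in front of it (its own -x side)
- ballast_weight: small black cast-iron slotted weight lying on the stand's base plate under the arm, 60 mm across, 13 mm thick; bystander. Origin: centre of underside
- mass_hanger: brass mass hanger standing on the bench beside the stand's rod, loaded with two iron slotted weights, 48 mm across, hook top at about 120 mm; bystander. Origin: centre of underside
- iron_weight: larger black cast-iron slotted weight lying on the bench, 72 mm across, 18 mm thick; bystander. Origin: centre of underside
- small_mass: smaller brass hooked mass standing on the bench, 23 mm across, 51 mm tall with its hook; bystander, not the one to centre. Origin: centre of underside
- spring_scale: chrome tubular spring scale lying on the bench, about 170 mm long with hook and ring, 24 mm across; bystander. Origin: under the middle of its tube, x along the tube to the hook
- beaker: squat green glass beaker standing on the bench, 84 mm across the rim, 75 mm tall; bystander. Origin: centre of underside
- pulley: bench pulley on a small foot, 50 x 30 mm, 69 mm tall; bystander. Origin: centre of underside
There are look-alikes about, which are no part of the job. What is shaped like the hooked_mass but orange is not meant.

How it is judged:
By the outcome, as a careful person would: the job done as asked, in the order asked, and still so for the second after the job is handed in, with the robot touching nothing.
It also fails if it takes over 48 s, if anything falls off the work surface, if the arm or the gripper's body presses on something with over 40 N, if the wrist force passes 120 N, or if a joint passes its speed limit or range.

### The arm

A 6-joint arm with a two-finger parallel gripper is mounted at the origin on the work surface. World frame = base frame: x ahead of the robot, y to its left, z up, the work surface at z = 0. Lengths are in m, angles in degrees, forces in N, time in s.
With the tool pointing down it reaches from about 0.3 to 0.75 m from the base axis. Payload 8.5 kg.
Tool frame: the origin (TCP) lies at the very end of the fingers, on their centre line; the grasp point (between the pads) lies 19 mm behind it (hold_point_z is the distance from the TCP to the grasp point, in m); z points along the fingers, y is the direction in which the jaws open and shut (so a half turn about z gives the same grasp; the last joint's range is limited). The gripper opens to 85 mm and grips with 20 to 120 N. Pads are 22 mm wide; open, the fingers measure 114 mm over their backs; the gripper's body (76 mm by 85 mm) begins 54 mm behind the grasp point. The pads swing forward as they close: fully open they stand 13 mm farther back than shut.
Start: joints at [50.861, 21.807, 74.336, -0, 83.858, -12.336], TCP at [0.248, 0.491, 0.231] pointing down, gripper open.
Joint ranges: [-178.18, 178.18], [-50.72, 133.34], [12.68, 142.11], [-81.47, 261.47], [9.98, 163.14], [-165.26, 165.26]. Speed limits (degrees/s): [136.94, 136.94, 180, 180, 180, 180].

### API

Orientations are given as a 3x3 rotation matrix whose columns are the frame's x, y, z axes.
In Python, from rig import observe, get_image, close_job, hold_point_z gives the robot as it stands. The module is installed in compiled form; this text tells all that it offers.
- The arm moves only by the tool jog_arm, never from a script. Its arguments are lists of equal length, an entry for each row: "travel": the shift along the world's x, y, z in m, a list of three; "dr": the turn, a rotation vector about the world's x, y, z in rad, a list of three. In form: {"travel": [[x, y, z], ...], "dr": [[rx, ry, rz], ...]}. A call has 1 to 20 rows; each row shifts and turns the commanded pose from where the row before left it; what a row does not reach is not made up. A row lasts 1/12 s, in which the tool goes at most 41.7 mm and 7.16 degrees, less where a joint would pass 70% of its speed; a pose out of reach is approached as far as the arm can. A call with a gripper value outside its range is refused whole. "jaw" is the finger opening in m, from 0 to 0.0854, set as the call begins (left out, the last holds). The fingers move at their own pace and stop on an object; "newtons" is the grip in N (left out, the last holds). Time passes only in rows, so rows that do not move let the fingers close. It gives the time, the measured TCP pose, the force and the opening at its end, in the units of the state.
- observe(): the state, without advancing time (a new reading comes with each control period).
- get_image(name): name is "scene" or "top" or "wrist"; returns a dict with "color" (384x512x3 uint8, red, green, blue), "fovy" (degrees; the focal length in pixels is half the picture's height over the tangent of half this angle, whatever the lens; pixels are square), "cx", "cy" (the principal point, pixels), "k1" (the pictures are not rectified: a ray, as slopes to the right and down, at radius r is drawn at 1 + k1 r^2 times it, then the intrinsics apply), "R" (3x3) and "t" (3): a world point X has camera coordinates R X + t. Camera axes: x right, y down, z forward; pixel columns grow to the right and rows downward; lengths in m; the calibration is good to about 2 mm. A picture is of the moment at which its call begins. There is no depth.
- close_job(): hands the job in, once; it reports no verdict.
The state is a dict: "time_s": time; "q": joint angles; "qvel": joint speeds; "joint_efforts": joint torques, N m; "position": TCP position; "tool_rot": TCP orientation; "ft_force": force on the tool from outside, world axes, zero at the start; "wrist_torque": the same for the moment, N m; "grip_width": finger opening in m.
Only numpy, scipy, OpenCV 4.12 (cv2) and the standard library are available. Lean on these libraries where they do the work, as an engineer would, in place of code of your own. Each camera call takes 0.05 s, during which the arm holds its last target.

## Working session

There is one attempt and no reset: what is moved stays moved. The work goes in short steps, Python scripts to look and compute and a tool call to move; the robot and the scene stay as the last step left them, time stands still between calls to the robot, and variables do not carry over. Pictures are saved under pics/ and viewed, and the job is handed in when it is done.

Besides the shell and the picture viewer there is one more tool, called after "Emit:" by a JSON object that holds its "api" and its "payload". jog_arm: Moves the arm, as the interface text tells. Its arguments: {"type":"object","properties":{"travel":{"type":"array"},"dr":{"type":"array"},"jaw":{"type":"number"},"newtons":{"type":"number"}},"required":["travel","dr"]}

```bash
mkdir -p pics
cat > h.py <<'E'
import numpy as np, cv2
from rig import observe, get_image
def save(n,fn):
    im=get_image(n); cv2.imwrite('pics/'+fn+'.png',im['color'][:,:,::-1]); np.save('pics/'+fn+'.npy',im,allow_pickle=True); return im
def load(fn): return np.load('pics/'+fn+'.npy',allow_pickle=True).item()
def K(im):
    f=im['color'].shape[0]/2/np.tan(np.radians(im['fovy'])/2); return np.array([[f,0,im['cx']],[0,f,im['cy']],[0,0,1.]]),np.array([im['k1'],0,0,0.])
def proj(im,X):
    k,d=K(im); return cv2.projectPoints(np.array(X,float).reshape(-1,1,3),cv2.Rodrigues(np.array(im['R']))[0],np.array(im['t'],float),k,d)[0].reshape(-1,2)
def ray(im,px,z):
    k,d=K(im); R=np.array(im['R']);t=np.array(im['t']); p=np.array(px,float).reshape(-1,1,2)
    # invert exact
    u=cv2.undistortPointsIter(p,k,d,None,None,(3,100,1e-10)).reshape(-1,2)
    c=-R.T@t; D=np.c_[u,np.ones(len(u))]@R
    return c+D*((z-c[2])/D[:,2])[:,None]
E
python3 - <<'E'
from h import *
print(observe())
for n in ['scene','top','wrist']:
    im=save(n,n+'0'); print(n,im['fovy'],im['k1'],-np.array(im['R']).T@im['t'])
    c=cv2.imread(f'pics/{n}0.png')
E
```

```text
{'time_s': 0.0, 'q': array([ 5.08619214e+01,  2.18406436e+01,  7.43861275e+01,  7.02041310e-04,
        8.38572286e+01, -1.23360286e+01]), 'qvel': array([0.01647357, 0.01318074, 0.04450029, 0.04894841, 0.07938518,
       0.07447981]), 'joint_efforts': array([ 3.66405162e-03, -4.48455727e+01, -2.31287527e+01, -2.12339978e-05,
        4.70571962e-03,  4.60304580e-05]), 'position': array([0.24780897, 0.490676  , 0.23070694]), 'tool_rot': array([[-8.92568939e-01,  4.50909987e-01, -9.34820494e-04],
       [ 4.50910839e-01,  8.92568283e-01, -1.12943473e-03],
       [ 3.25117724e-04, -1.42961905e-03, -9.99998925e-01]]), 'ft_force': array([ 0.69754969, -0.25309038,  0.33740349]), 'wrist_torque': array([ 0.01305457, -0.02699365, -0.02129224]), 'grip_width': 0.08537337008801889}
scene 49.68726982267644 0.023544762729930394 [1.39811904 0.3088047  1.19027797]
top 46.64182292883841 0.025056671291966842 [ 0.36116255 -0.03271107  1.24366063]
wrist 64.28116107723812 -0.02780970918291284 [0.18446266 0.52362888 0.37192642]
```

View pics/scene0.png

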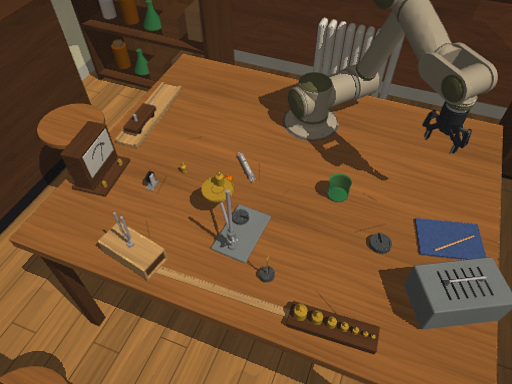

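View pics/top0.png

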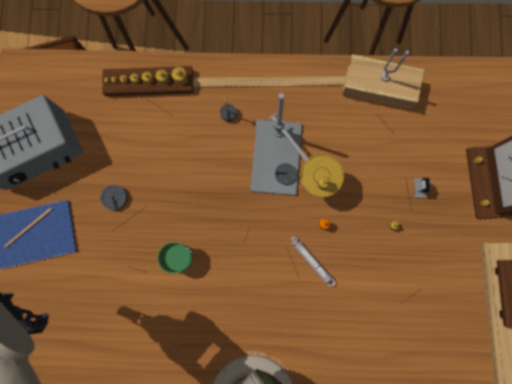

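View pics/wrist0.png

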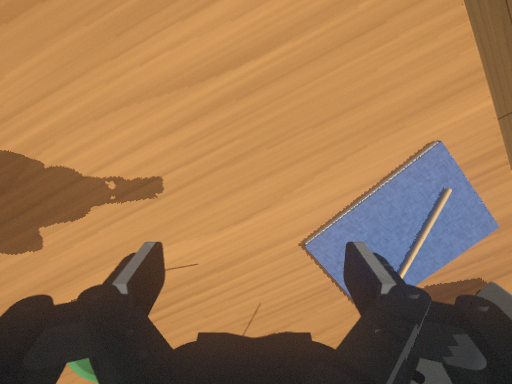

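Run:
```python
from h import *
t=cv2.imread('pics/top0.png')[140:210,270:370]; s=cv2.imread('pics/scene0.png')[160:260,190:290]
cv2.imwrite('pics/zt.png',cv2.resize(t,None,fx=7,fy=7,interpolation=2)); cv2.imwrite('pics/zs.png',cv2.resize(s,None,fx=5.5,fy=5.5,interpolation=2))
im=load('top0')
print('rod top',ray(im,[281,96],.3),'rod base',ray(im,[279,131],.012),'pan',ray(im,[[322.5,176]],.1135))
```

```text
rod top [[ 0.72213228 -0.05320586  0.3       ]] rod base [[ 0.72794989 -0.0559053   0.012     ]] pan [[ 0.58053626 -0.16833987  0.1135    ]]
```

View pics/zt.png

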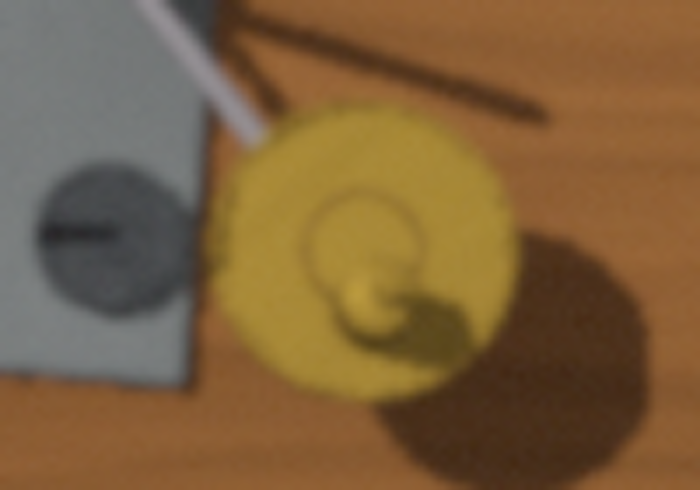

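View pics/zs.png

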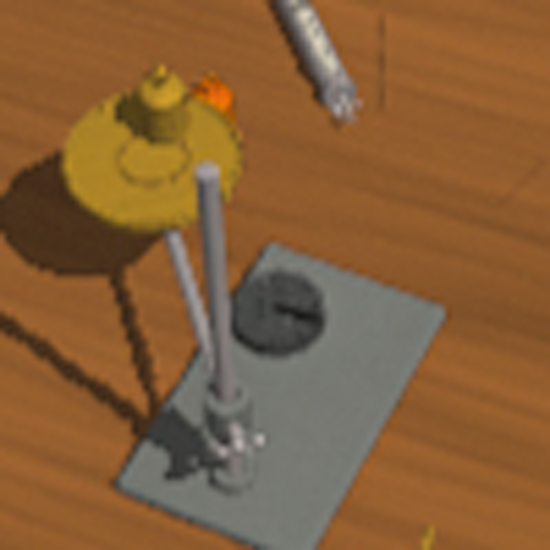

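Emit:
{"api": "jog_arm", "payload": {"travel": [[0.01,-0.033,0.001],[0.01,-0.033,0.001],[0.01,-0.033,0.001],[0.01,-0.033,0.001],[0.01,-0.033,0.001],[0.01,-0.033,0.001],[0.01,-0.033,0.001],[0.01,-0.033,0.001],[0.01,-0.033,0.001],[0.01,-0.033,0.001],[0.01,-0.033,0.001],[0.01,-0.033,0.001],[0.01,-0.033,0.001],[0.01,-0.033,0.001],[0.01,-0.033,0.001],[0.01,-0.033,0.001],[0.01,-0.033,0.001],[0.01,-0.033,0.001],[0.01,-0.033,0.001],[0.01,-0.033,0.001]], "dr": [[0,0,-0.12],[0,0,-0.12],[0,0,-0.12],[0,0,-0.12],[0,0,-0.12],[0,0,-0.12],[0,0,-0.12],[0,0,-0.12],[0,0,-0.12],[0,0,-0.12],[0,0,-0.12],[0,0,-0.12],[0,0,-0.12],[0,0,-0.12],[0,0,-0.12],[0,0,-0.12],[0,0,-0.12],[0,0,-0.12],[0,0,-0.12],[0,0,-0.12]], "jaw": 0}}

```text
time_s: 1.82
position: [0.448, -0.1709, 0.2512]
tool_rot: [[0.964, 0.264, -0.0], [0.264, -0.964, 0.0], [-0.0, -0.0, -1.0]]
ft_force: [1.2, 0.2, 0.6]
grip_width: 0.0002
```

Emit:
{"api": "jog_arm", "payload": {"travel": [[0,0,0],[0,0,0],[0,0,0],[0,0,0],[0,0,0]], "dr": [[0,0,-0.12],[0,0,-0.12],[0,0,0],[0,0,0],[0,0,0]]}}

```text
time_s: 2.23
position: [0.4479, -0.1688, 0.2513]
tool_rot: [[0.999, 0.038, -0.0], [0.038, -0.999, 0.0], [-0.0, -0.0, -1.0]]
ft_force: [-0.2, -0.3, 0.2]
grip_width: -0.0002
```

Run:
```python
from h import *
o=observe(); print(o['time_s'],o['position'],o['tool_rot'],o['ft_force'],o['q'],o['grip_width'])
save('wrist','w1');save('top','t1')
```

```text
2.2333 [ 0.44789897 -0.16879749  0.2513135 ] [[ 9.99289497e-01  3.76893023e-02 -1.34345525e-04]
 [ 3.76893146e-02 -9.99289501e-01  9.08317826e-05]
 [-1.30826687e-04 -9.58306371e-05 -9.99999987e-01]] [-0.1604018  -0.25748114  0.18295161] [-3.48599205e+01  1.37400301e+01  8.29245229e+01 -1.30133416e-04
  8.33447377e+01  5.29801447e+01] -0.00015129277147702094
```

View pics/w1.png

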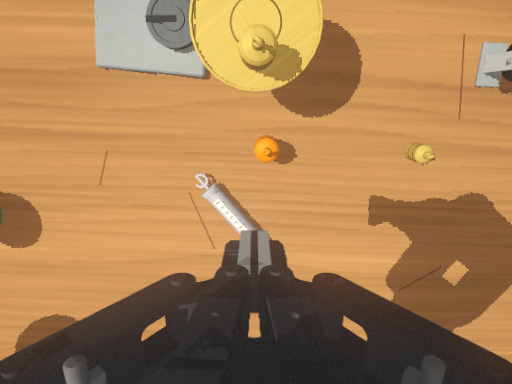

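Emit:
{"api": "jog_arm", "payload": {"travel": [[0.03,0,0],[0.03,0,0],[0,0,0],[0,0,0]], "dr": [[0,0,0],[0,0,0],[0,0,0],[0,0,0]]}}

```text
time_s: 2.67
position: [0.5086, -0.1687, 0.2508]
tool_rot: [[0.999, 0.036, -0.001], [0.036, -0.999, 0.0], [-0.001, -0.0, -1.0]]
ft_force: [0.5, 0.2, 0.2]
grip_width: 0.0001
```

Run:
```python
from h import *
o=observe(); print(o['time_s'],o['position'])
im=save('wrist','w2')
c=cv2.imread('pics/w2.png'); 
cv2.imwrite('pics/w2z.png',cv2.resize(c[0:190,150:350],None,fx=3,fy=3,interpolation=2))
hsv=cv2.cvtColor(c,cv2.COLOR_BGR2HSV); m=cv2.inRange(hsv,(20,120,60),(35,255,255)); m[230:]=0
m=cv2.morphologyEx(m,cv2.MORPH_CLOSE,np.ones((5,5)))
cs,_=cv2.findContours(m,0,1)
b=max(cs,key=cv2.contourArea); print(cv2.fitEllipse(cv2.convexHull(b)), cv2.boundingRect(b))
e=cv2.fitEllipse(cv2.convexHull(b)); print('pan',ray(im,[e[0]],.1135))
```

```text
2.6667 [ 0.50861147 -0.16871732  0.2507747 ]
((252.9737091064453, 93.8326644897461), (126.4068603515625, 132.15542602539062), 179.63844299316406) (190, 28, 127, 132)
pan [[ 0.58667887 -0.16392714  0.1135    ]]
```

View pics/w2z.png

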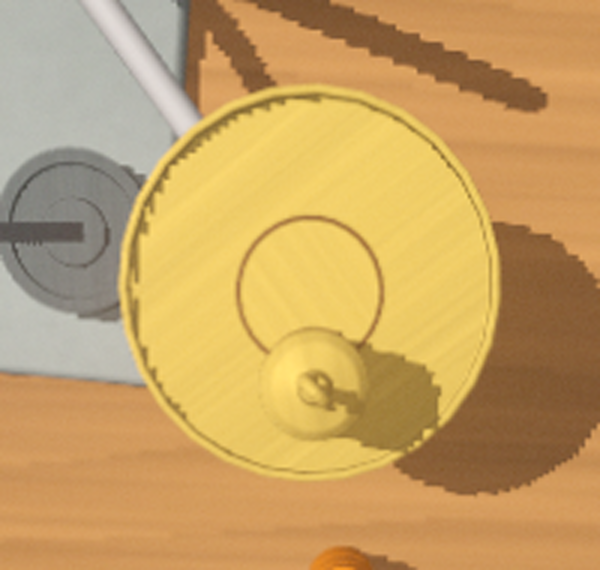

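Run:
```python
from h import *
im=load('w2')
th=np.radians(np.arange(0,360,45))
def circ(c,r,z): return proj(im,np.c_[c[0]+r*np.cos(th),c[1]+r*np.sin(th),0*th+z])
R=ray(im,[[150+310/3,289/3]],.110)[0]; M=ray(im,[[150+314/3,383/3]],.152)[0]
print(R,M,M-R, 'ring l/r/t/b',ray(im,[[150+237/3,289/3],[150+383/3,289/3],[253.3,216/3],[253.3,362/3]],.11))
c=cv2.imread('pics/w2z.png')
for (ce,r,z) in [(R,.0215,.11),(R,.056,.1135),(M,.0145,.152),(M,.0145,.114)]:
  for p in circ(ce,r,z): cv2.circle(c,tuple(int(v) for v in ((p-[150,0])*3+1)),3,(255,0,0),-1)
cv2.imwrite('pics/w2o.png',c)
print(np.array(im['R']), -np.array(im['R']).T@im['t'])
```

```text
[ 0.58467425 -0.16430338  0.11      ] [ 0.56070165 -0.16631725  0.152     ] [-0.0239726  -0.00201387  0.042     ] ring l/r/t/b [[ 0.58390141 -0.14283053  0.11      ]
 [ 0.58547566 -0.18577092  0.11      ]
 [ 0.60489115 -0.16354083  0.11      ]
 [ 0.56366018 -0.16503578  0.11      ]]
[[ 0.03668803 -0.99932608 -0.00117026]
 [-0.95958851 -0.03555605  0.27915166]
 [-0.27900515 -0.00911856 -0.96024631]] [ 0.57896421 -0.16528249  0.39184401]
```

View pics/w2o.png

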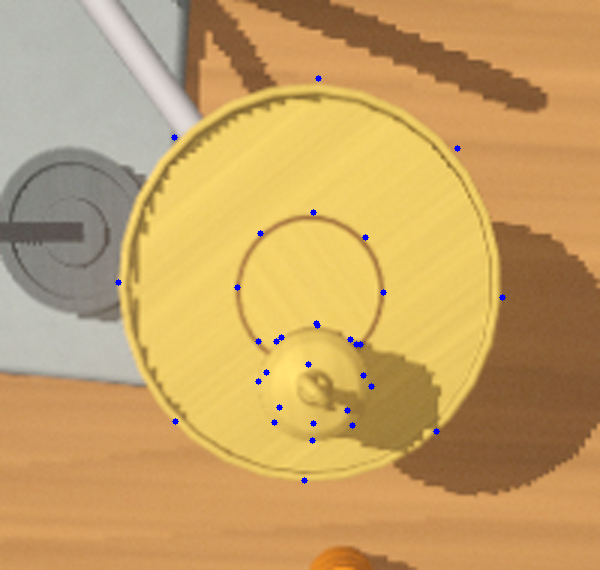

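Emit:
{"api": "jog_arm", "payload": {"travel": [[-0.002,-0.001,0],[-0.002,-0.001,0],[0,0,-0.013],[0,0,-0.013],[0,0,-0.013],[0,0,-0.013],[0,0,-0.013],[0,0,-0.013],[0,0,-0.013],[0,0,-0.013],[0,0,-0.013],[0,0,-0.013],[0,0,0],[0,0,0],[0,0,0]], "dr": [[0,0,0.047],[0.006,-0.075,0],[0.006,-0.075,0],[0,0,0],[0,0,0],[0,0,0],[0,0,0],[0,0,0],[0,0,0],[0,0,0],[0,0,0],[0,0,0],[0,0,0],[0,0,0],[0,0,0]]}}

```text
time_s: 3.97
position: [0.504, -0.1713, 0.1223]
tool_rot: [[0.985, 0.081, 0.151], [0.08, -0.997, 0.011], [0.151, 0.001, -0.989]]
ft_force: [-0.1, 0.3, 0.2]
grip_width: 0.0003
```

Run:
```python
from h import *
o=observe(); print(o['time_s'],o['position'],o['tool_rot'],o['ft_force'])
im=save('wrist','w3');s=save('scene','s3')
c=cv2.imread('pics/s3.png')[150:260,180:300]; cv2.imwrite('pics/s3z.png',cv2.resize(c,None,fx=5,fy=5,interpolation=2))
print(proj(im,[o['position']]),proj(s,[o['position']]))
```

```text
3.9667 [ 0.50397804 -0.17127539  0.1223214 ] [[ 0.98529905  0.08081583  0.15051443]
 [ 0.08004771 -0.9967285   0.01116507]
 [ 0.15092434  0.0010474  -0.98854476]] [-0.08819651  0.32001724  0.15821921]
[[255.85416244 246.95442025]] [[224.89616923 169.62251138]]
```

View pics/w3.png

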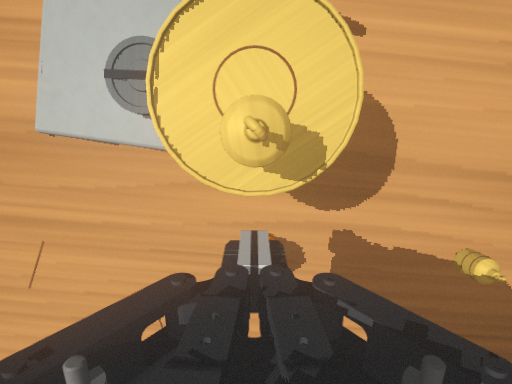

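View pics/s3z.png

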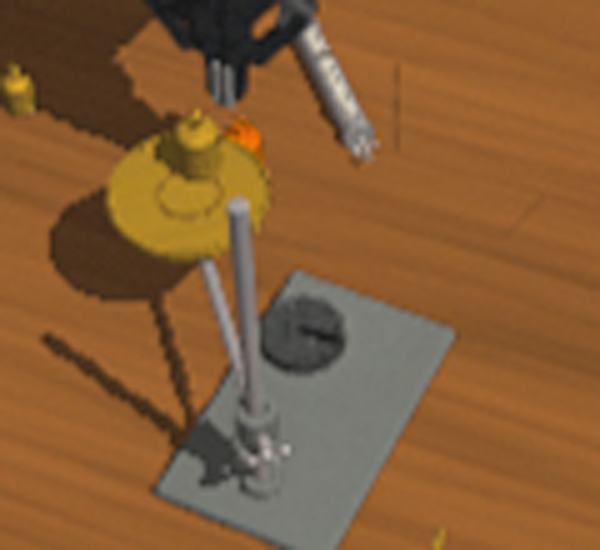

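Run:
```python
from h import *
im=load('w3')
cv2.imwrite('pics/w3z.png',cv2.resize(cv2.imread('pics/w3.png')[30:260,190:320],None,fx=2.6*1,fy=2.6,interpolation=2))
R=ray(im,[[255,88]],.110)[0]; M=ray(im,[[255.7,128]],.152)[0]; print(R,M,M-R)
print(ray(im,[[240,231.5],[271,231.5]],.124))
```

```text
[ 0.58424725 -0.16432847  0.11      ] [ 0.56088465 -0.16633769  0.152     ] [-0.0233626  -0.00200921  0.042     ]
[[ 0.51182256 -0.16268279  0.124     ]
 [ 0.5130735  -0.17809872  0.124     ]]
```

View pics/w3z.png

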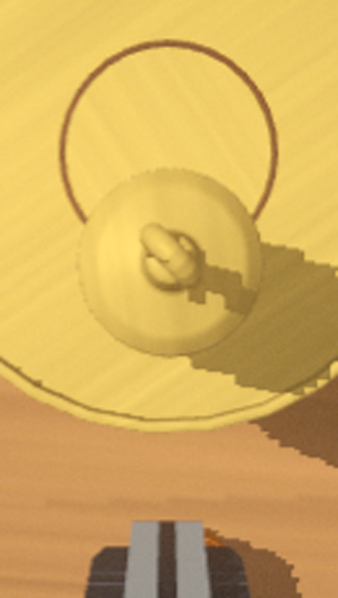

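Emit:
{"api": "jog_arm", "payload": {"travel": [[0.008,0.0007,-0.002],[0.008,0.0007,0],[0.006,0.0005,0],[0.003,0.0002,0],[0.003,0.0003,0],[0.002,0.0002,0],[0.002,0.0002,0],[0.002,0.0001,0],[0,0,0],[0,0,0]], "dr": [[0,0,0],[0,0,0],[0,0,0],[0,0,0],[0,0,0],[0,0,0],[0,0,0],[0,0,0],[0,0,0],[0,0,0]]}}

```text
time_s: 4.9
position: [0.538, -0.1682, 0.1193]
tool_rot: [[0.985, 0.081, 0.15], [0.08, -0.997, 0.012], [0.15, 0.0, -0.989]]
ft_force: [-0.7, 0.0, 0.0]
grip_width: -0.0001
```

Run:
```python
from h import *
o=observe(); print(o['time_s'],o['position'],o['ft_force'])
im=save('wrist','w4')
cv2.imwrite('pics/w4z.png',cv2.resize(cv2.imread('pics/w4.png')[30:270,160:350],None,fx=2.4,fy=2.4,interpolation=2))
```

```text
4.9 [ 0.53801402 -0.16820286  0.11931337] [-0.66512803  0.04617146  0.0229224 ]
```

View pics/w4z.png

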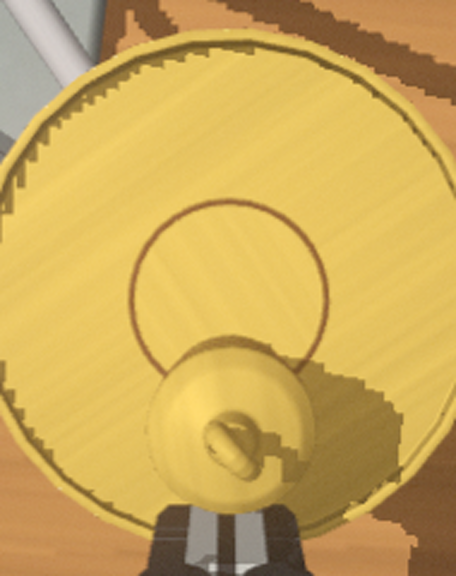

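```bash
cat >> h.py <<'E'
def rel(im,ring,mass):
    R=ray(im,[ring],.110)[0]; M=ray(im,[mass],.152)[0]; print('ring',R[:2],'mass',M[:2],'M-R',(M-R)[:2]*1e3,'mm')
E
python3 - <<'E'
from h import *
rel(load('w4'),[160+229.5/2.4,30+299/2.4],[160+231/2.4,30+428/2.4])
E
```

```text
ring [ 0.58432955 -0.16433649] mass [ 0.56400934 -0.16602708] M-R [-20.32021422  -1.6905895 ] mm
```

Emit:
{"api": "jog_arm", "payload": {"travel": [[0.0015,0.0001,0.0002],[0.0015,0.0001,0.0002],[0.0015,0.0001,0],[0.0015,0.0002,0],[0.0015,0.0001,0],[0.0015,0.0001,0],[0,0,0]], "dr": [[0,0,0],[0,0,0],[0,0,0],[0,0,0],[0,0,0],[0,0,0],[0,0,0]]}}

```text
time_s: 5.53
position: [0.5473, -0.1675, 0.1197]
tool_rot: [[0.985, 0.081, 0.15], [0.08, -0.997, 0.012], [0.15, 0.0, -0.989]]
ft_force: [-1.4, 0.2, 0.1]
grip_width: 0.0003
```

Run:
```python
from h import *
o=observe(); print(o['time_s'],o['position'],o['ft_force'])
im=save('wrist','w5');s=save('scene','s5')
cv2.imwrite('pics/w5z.png',cv2.resize(cv2.imread('pics/w5.png')[30:270,160:350],None,fx=2.4,fy=2.4,interpolation=2))
c=cv2.imread('pics/s5.png')[150:230,180:270]; cv2.imwrite('pics/s5z.png',cv2.resize(c,None,fx=6,fy=6,interpolation=2))
```

```text
5.5333 [ 0.54726029 -0.16748655  0.11966653] [-1.43973369  0.18127011  0.11658957]
```

View pics/w5z.png

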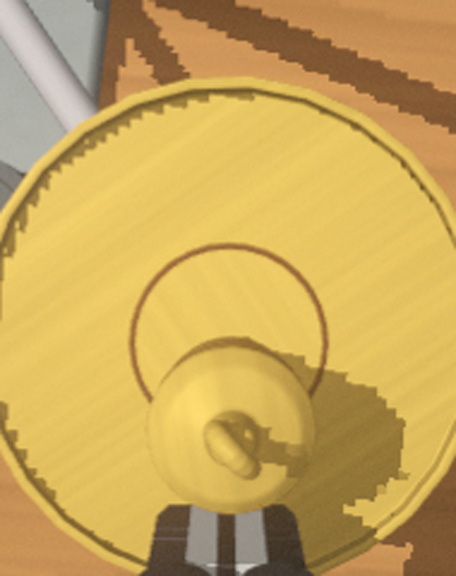

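View pics/s5z.png

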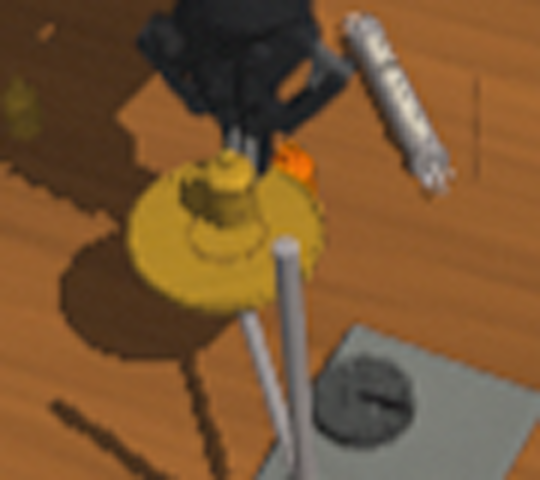

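Emit:
{"api": "jog_arm", "payload": {"travel": [[0.0015,0.0001,0],[0.0015,0.0001,0],[0.0015,0.0001,0],[0.0015,0.0002,0],[0.0015,0.0001,0],[0.001,0.0001,0],[0,0,0]], "dr": [[0,0,0],[0,0,0],[0,0,0],[0,0,0],[0,0,0],[0,0,0],[0,0,0]]}}

```text
time_s: 6.22
position: [0.5557, -0.1668, 0.1197]
tool_rot: [[0.985, 0.081, 0.15], [0.08, -0.997, 0.012], [0.15, 0.0, -0.989]]
ft_force: [-0.3, 0.5, 0.2]
grip_width: -0.0001
```

Run:
```python
from h import *
o=observe(); print(o['time_s'],o['position'],o['ft_force'])
rel(load('w5'),[160+229/2.4,30+343/2.4],[160+231/2.4,30+428/2.4])
im=save('wrist','w6')
cv2.imwrite('pics/w6z.png',cv2.resize(cv2.imread('pics/w6.png')[30:270,160:350],None,fx=2.4,fy=2.4,interpolation=2))
```

```text
6.2167 [ 0.55572187 -0.16679568  0.11972689] [-0.29168732  0.51161971  0.17442461]
ring [ 0.58409192 -0.16428401] mass [ 0.57320691 -0.16531138] M-R [-10.885018   -1.0273629] mm
```

View pics/w6z.png

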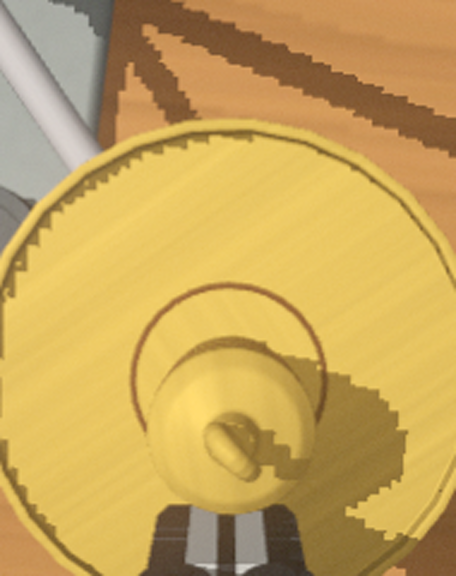

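Emit:
{"api": "jog_arm", "payload": {"travel": [[0.001,0.0001,0],[0.001,0.0001,0],[0.0005,0,0],[0,0,0],[-0.003,-0.0003,0],[-0.008,-0.0007,0],[-0.02,-0.0017,0],[-0.02,-0.0017,0],[0,0,0.02],[0,0,0.04],[0,0,0.04],[0.01,0,0.02],[0.01,0,0],[0,0,0],[0,0,0]], "dr": [[0,0,0],[0,0,0],[0,0,0],[0,0,0],[0,0,0],[0,0,0],[0,0,0],[0,0,0],[0,0,0],[0,0,0],[0,0,0],[0,0.075,0],[0,0.075,0],[0,0,0],[0,0,0]]}}

```text
time_s: 7.52
position: [0.527, -0.1708, 0.2392]
tool_rot: [[0.997, 0.081, 0.0], [0.081, -0.997, 0.012], [0.001, -0.012, -1.0]]
ft_force: [-0.8, -0.4, -0.9]
grip_width: 0.0002
```

Run:
```python
from h import *
o=observe(); print(o['time_s'],o['position'],o['ft_force'])
im=save('wrist','w7');s=save('scene','s7');save('top','t7')
cv2.imwrite('pics/w7z.png',cv2.resize(cv2.imread('pics/w7.png')[0:190,150:350],None,fx=3,fy=3,interpolation=2))
c=cv2.imread('pics/s7.png')[150:260,180:300]; cv2.imwrite('pics/s7z.png',cv2.resize(c,None,fx=5,fy=5,interpolation=2))
```

```text
7.5167 [ 0.52701407 -0.17081734  0.23915662] [-0.78067939 -0.41513219 -0.88967108]
```

View pics/w7z.png

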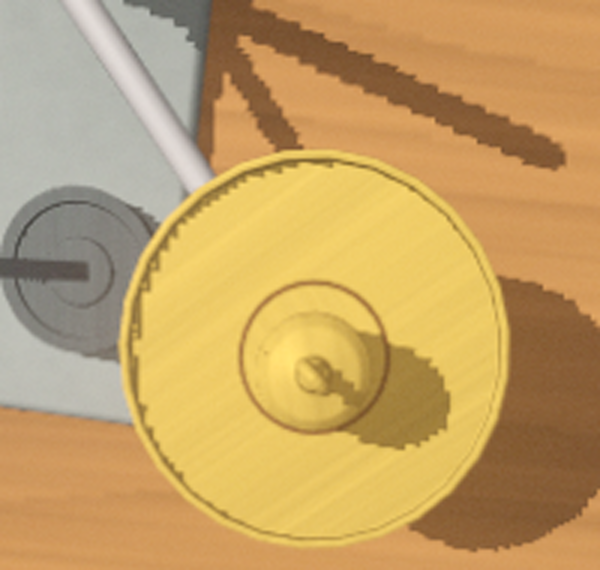

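View pics/s7z.png

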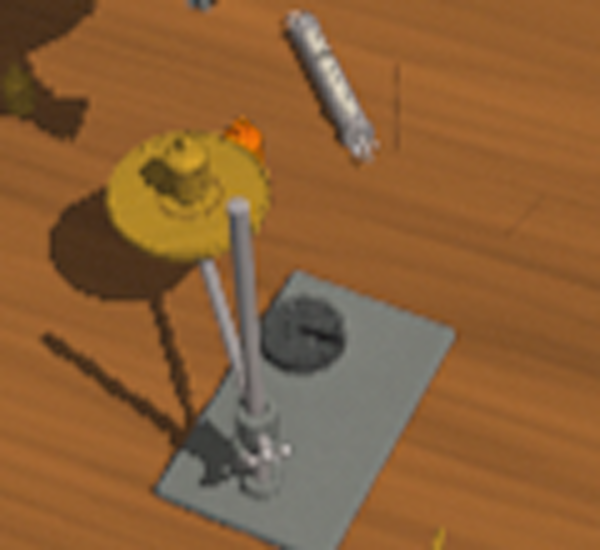

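View pics/t7.png

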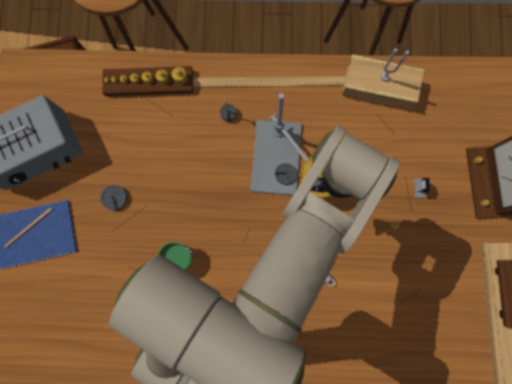

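Run:
```python
from h import *
im=load('w7')
rel(im,[150+314/3,357/3],[150+315/3,371/3])
c=cv2.imread('pics/w7z.png'); th=np.radians(np.arange(0,360,30))
R=ray(im,[[150+314/3,357/3]],.11)[0]
for r,z in [(.0215,.11),(.0145,.152),(.010,.11)]:
  for p in proj(im,np.c_[R[0]+r*np.cos(th),R[1]+r*np.sin(th),0*th+z]): cv2.circle(c,tuple(int(v) for v in ((p-[150,0])*3+1)),2,(255,0,0),-1)
cv2.imwrite('pics/w7o.png',cv2.resize(c[240:480,180:460],None,fx=2.4,fy=2.4))
a,b=load('scene0')['color'].astype(int),load('s7')['color'].astype(int)
print(np.abs(a-b).max(2)[205:300,60:300].max())
```

```text
ring [ 0.58413352 -0.16420368] mass [ 0.58284261 -0.16499787] M-R [-1.29091589 -0.79418626] mm
13
```

View pics/w7o.png

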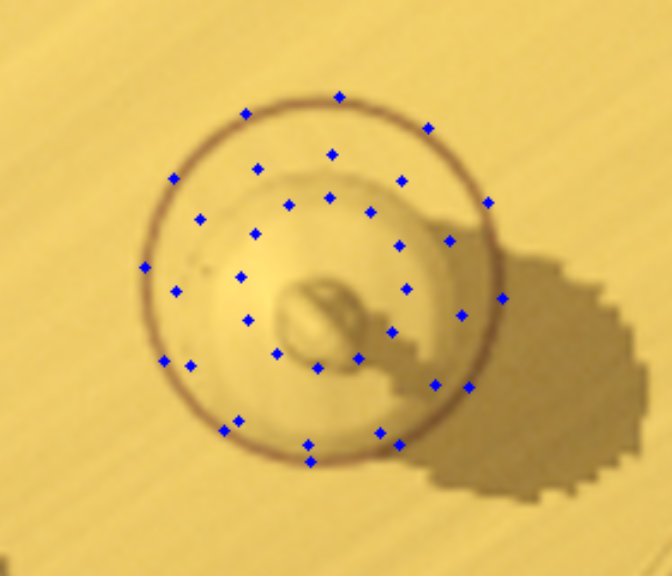

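Emit:
{"api": "jog_arm", "payload": {"travel": [[-0.02,0,0.01],[-0.03,0,0.01],[-0.03,0,0.01],[-0.03,0,0.01],[-0.01,0,0],[0,0,0],[0,0,0],[0,0,0]], "dr": [[0,0,0],[0,0,0],[0,0,0],[0,0,0],[0,0,0],[0,0,0],[0,0,0],[0,0,0]]}}

```text
time_s: 8.33
position: [0.4074, -0.1711, 0.2792]
tool_rot: [[0.997, 0.08, -0.0], [0.08, -0.997, 0.012], [0.001, -0.012, -1.0]]
ft_force: [-1.0, 0.4, 0.8]
grip_width: -0.0001
```

Run:
```python
from h import *
im=save('top','t8'); c=cv2.imread('pics/t8.png')
z=cv2.resize(c[140:210,270:370],None,fx=7,fy=7,interpolation=2); th=np.radians(np.arange(0,360,30))
for C in [(.5842,-.1643)]:
 for r,h in [(.0215,.11),(.0145,.152)]:
  for p in proj(im,np.c_[C[0]+r*np.cos(th),C[1]+r*np.sin(th),0*th+h]): cv2.circle(z,tuple(int(v) for v in ((p-[270,140])*7+3)),2,(255,0,0),-1)
cv2.imwrite('pics/t8z.png',z); print(observe()['position'],observe()['time_s'])
```

```text
[ 0.40758326 -0.17105161  0.27911612] 8.3833
```

View pics/t8z.png

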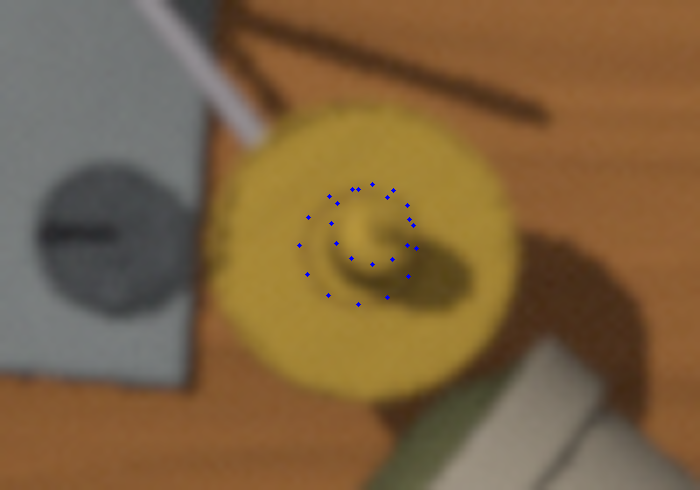

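```bash
python3 -c "
from rig import close_job
print(close_job())"
```

```text
the job is handed in; nothing more can be done
None
```

The hooked mass now stands upright inside the engraved ring, and I handed the job in at about 8.4 s. I pushed it roughly 23 mm across the pan with the closed fingertips, touching about 12 mm above its underside. It took four short strokes, and the fingertips were drawn away afterwards.

- **Position:** the last wrist picture put the mass about 1.5 mm from the ring's centre (-1.3, -0.8 mm). Laying the expected outlines over that picture suggested nearer 2 mm short along the push. The whole body shows inside the ring. The top view agreed to within its coarser resolution.
- **Contact force:** the wrist force read at most about 1.4 N at the end of a stroke, well under the 5 N at which the clamp slips.
- **Swing arm and bystanders:** in the scene camera, the area covering the stand's base, the ballast weight, the mass hanger and the bench around them matched the start picture. The pan and swing arm looked unmoved by eye in the scene and top views. I made no separate check of the beaker, iron weight, spring scale, small mass and pulley, but the fingers never went below about 119 mm, which is above all of them.

No check failed, but I stopped at the 1.5–2 mm offset rather than risk another tap.

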